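# Hang three coin display frames on alternate sides of a balance bar and keep it level

### The job

Hang the three hook-topped display frames on the balance bar one at a time, on alternate sides so that the bar never dips to its stop: first a small frame in the inner or outer notch of either side, then the large frame in the middle notch of the other side, then the second small frame beside the first, so that they fill the inner and the outer notch. Leave all three hanging free with the bar level, and do not knock a frame over or shift the other things on the bench.

Things in the scene. Friction and masses are not known exactly. Their poses are not given: they have to be found in the camera images.
- small_a_tab (a point): centre of the square brass finger tab on top of the first small display frame: 16 x 16 mm, 40 mm tall. Frame's axes: z up, x to the side where its hook is open (away from the robot at yaw 0), y left. The frame stands upright; this point is 130 mm above its underside. The hook crook's top is 18 mm below this point: keep fingertips above that if they straddle the tab along x. Weighs about 100 g
- small_a_hook (a point): middle of the underside of the first small frame's hook crook, which rests on the bar; 26 mm below the tab's centre. 8 mm steel wire in the frame's x-z plane: level crook, spine down to the frame at x = -14 mm, short lip at x = +14 mm ending 16 mm below this point. Gap between spine and lip 20 mm; mouth between lip end and frame top 32 mm high
- small_a_mid (a point): on the axis of the first small frame, half-way up its glass-windowed brass part, 28 mm above the underside, right below the tab. That part is 50 mm wide (y), 12 mm thick (x), its top edge 56 mm above the underside (48 mm below the hook's underside); foot 44 mm deep (x), 50 mm wide, 6 mm tall
- small_b_tab (a point): centre of the square brass finger tab on top of the second small (identical) display frame: 16 x 16 mm, 40 mm tall. Frame's axes: z up, x to the side where its hook is open (away from the robot at yaw 0), y left. The frame stands upright; this point is 130 mm above its underside. The hook crook's top is 18 mm below this point: keep fingertips above that if they straddle the tab along x. Weighs about 100 g
- small_b_hook (a point): middle of the underside of the second small (identical) frame's hook crook, which rests on the bar; 26 mm below the tab's centre. 8 mm steel wire in the frame's x-z plane: level crook, spine down to the frame at x = -14 mm, short lip at x = +14 mm ending 16 mm below this point. Gap between spine and lip 20 mm; mouth between lip end and frame top 32 mm high
- small_b_mid (a point): on the axis of the second small (identical) frame, half-way up its glass-windowed brass part, 28 mm above the underside, right below the tab. That part is 50 mm wide (y), 12 mm thick (x), its top edge 56 mm above the underside (48 mm below the hook's underside); foot 44 mm deep (x), 50 mm wide, 6 mm tall
- large_tab (a point): centre of the square brass finger tab on top of the large display frame: 16 x 16 mm, 40 mm tall. Frame's axes: z up, x to the side where its hook is open (away from the robot at yaw 0), y left. The frame stands upright; this point is 154 mm above its underside. The hook crook's top is 18 mm below this point: keep fingertips above that if they straddle the tab along x. Weighs about 200 g, twice a small one
- large_hook (a point): middle of the underside of the large frame's hook crook, which rests on the bar; 26 mm below the tab's centre. 8 mm steel wire in the frame's x-z plane: level crook, spine down to the frame at x = -14 mm, short lip at x = +14 mm ending 16 mm below this point. Gap between spine and lip 20 mm; mouth between lip end and frame top 32 mm high
- large_mid (a point): on the axis of the large frame, half-way up its glass-windowed brass part, 40 mm above the underside, right below the tab. That part is 72 mm wide (y), 12 mm thick (x), its top edge 80 mm above the underside (48 mm below the hook's underside); foot 44 mm deep (x), 72 mm wide, 6 mm tall
- bar (a joint): tilt of the balance bar, rad; 0 level, positive with its left (+y) end up; stops at +-0.17, counted as reached from 0.15. Pivot lightly sprung and damped (time constant 0.4 s): dips 0.12 for a small frame in an outer notch, 0.05 in an inner; the large one alone, or both small ones alone on one side, bring it to the stop. Frames hang plumb from it
- bar_mid (a point): middle of the top of the balance bar, right above its pivot, 196 mm above the bench. Steel bar 400 mm long (y), 8 mm thick (x), 12 mm tall, with three notches a side. It is carried by one post of 16 mm diameter with a 30 x 24 mm yoke, on a base plate 100 x 130 x 12 mm; otherwise clear below. Axes as the notches
- left_inner (a point): left inner notch: point on the bar's flat top, mid-way between two upright ridges (5 mm tall, clear gap 30 mm along the bar); 70 mm from the pivot. Axes of the bar: x across it away from the robot, y along it to the left, z up; it moves as the bar tips
- left_middle (a point): left middle notch: point on the bar's flat top, mid-way between two upright ridges (5 mm tall, clear gap 30 mm along the bar); 115 mm from the pivot. Axes of the bar: x across it away from the robot, y along it to the left, z up; it moves as the bar tips
- left_outer (a point): left outer notch: point on the bar's flat top, mid-way between two upright ridges (5 mm tall, clear gap 30 mm along the bar); 160 mm from the pivot. Axes of the bar: x across it away from the robot, y along it to the left, z up; it moves as the bar tips
- right_inner (a point): right inner notch: point on the bar's flat top, mid-way between two upright ridges (5 mm tall, clear gap 30 mm along the bar); 70 mm from the pivot. Axes of the bar: x across it away from the robot, y along it to the left, z up; it moves as the bar tips
- right_middle (a point): right middle notch: point on the bar's flat top, mid-way between two upright ridges (5 mm tall, clear gap 30 mm along the bar); 115 mm from the pivot. Axes of the bar: x across it away from the robot, y along it to the left, z up; it moves as the bar tips
- right_outer (a point): right outer notch: point on the bar's flat top, mid-way between two upright ridges (5 mm tall, clear gap 30 mm along the bar); 160 mm from the pivot. Axes of the bar: x across it away from the robot, y along it to the left, z up; it moves as the bar tips
- block: steel bench block 64 x 64 x 24 mm, lying; origin at the middle of its underside. Leave alone
- jar: clear capped jar, 48 mm diameter, 125 mm tall, upright; origin at the middle of its underside. Leave alone
- loupe: black standing loupe, 52 mm diameter, 56 mm tall; origin at the middle of its underside. Leave alone
- penlight: chrome penlight, 130 mm long (its x), 16 mm diameter, lying behind the bar; origin under its middle. Leave alone
- button_a: gilt brass button, 34 mm diameter, 9 mm tall, lying on the bench under or near the bar; origin under its middle. Leave alone
- button_b: the other gilt brass button, same size. Leave alone
Things that resemble listed ones, but are neither listed nor needed, are in the scene too. Leave any green look-alike of the part that bears small_b_tab alone.

How it is judged:
On the way, in this order (a step that is already met when the one before it is completed fails the run):
1. a small frame hangs released in an inner or outer notch (((x of small_a_hook in the frame of bar_mid between -0.014 and 0.014 m and z of small_a_hook in the frame of bar_mid between -0.004 and 0.004 m and distance between the grasp point and small_a_tab above 0.045 m and (y of small_a_hook in the frame of bar_mid between 0.055 and 0.085 m or y of small_a_hook in the frame of bar_mid between 0.145 and 0.175 m or y of small_a_hook in the frame of bar_mid between -0.085 and -0.055 m or y of small_a_hook in the frame of bar_mid between -0.175 and -0.145 m)) or (x of small_b_hook in the frame of bar_mid between -0.014 and 0.014 m and z of small_b_hook in the frame of bar_mid between -0.004 and 0.004 m and distance between the grasp point and small_b_tab above 0.045 m and (y of small_b_hook in the frame of bar_mid between 0.055 and 0.085 m or y of small_b_hook in the frame of bar_mid between 0.145 and 0.175 m or y of small_b_hook in the frame of bar_mid between -0.085 and -0.055 m or y of small_b_hook in the frame of bar_mid between -0.175 and -0.145 m)))), for 0.2 s.
2. the large frame hangs released in the middle notch of the other side (x of large_hook in the frame of bar_mid between -0.014 and 0.014 m and z of large_hook in the frame of bar_mid between -0.004 and 0.004 m and distance between the grasp point and large_tab above 0.045 m and ((y of large_hook in the frame of bar_mid between -0.13 and -0.1 m and x of small_a_hook in the frame of bar_mid between -0.014 and 0.014 m and z of small_a_hook in the frame of bar_mid between -0.004 and 0.004 m and distance between the grasp point and small_a_tab above 0.045 m and (y of small_a_hook in the frame of bar_mid between 0.055 and 0.085 m or y of small_a_hook in the frame of bar_mid between 0.145 and 0.175 m)) or (y of large_hook in the frame of bar_mid between -0.13 and -0.1 m and x of small_b_hook in the frame of bar_mid between -0.014 and 0.014 m and z of small_b_hook in the frame of bar_mid between -0.004 and 0.004 m and distance between the grasp point and small_b_tab above 0.045 m and (y of small_b_hook in the frame of bar_mid between 0.055 and 0.085 m or y of small_b_hook in the frame of bar_mid between 0.145 and 0.175 m)) or (y of large_hook in the frame of bar_mid between 0.1 and 0.13 m and x of small_a_hook in the frame of bar_mid between -0.014 and 0.014 m and z of small_a_hook in the frame of bar_mid between -0.004 and 0.004 m and distance between the grasp point and small_a_tab above 0.045 m and (y of small_a_hook in the frame of bar_mid between -0.085 and -0.055 m or y of small_a_hook in the frame of bar_mid between -0.175 and -0.145 m)) or (y of large_hook in the frame of bar_mid between 0.1 and 0.13 m and x of small_b_hook in the frame of bar_mid between -0.014 and 0.014 m and z of small_b_hook in the frame of bar_mid between -0.004 and 0.004 m and distance between the grasp point and small_b_tab above 0.045 m and (y of small_b_hook in the frame of bar_mid between -0.085 and -0.055 m or y of small_b_hook in the frame of bar_mid between -0.175 and -0.145 m)))), for 0.2 s.
At the end, for the whole second after the job is handed in: Large frame hanging by its hook in a middle notch, the small ones in the inner and outer notches of the other side (hooks within 15 mm of the notch middle along the bar and resting on its top), all let go, the bar within 0.04 rad of level (x of small_a_hook in the frame of bar_mid between -0.014 and 0.014 m and z of small_a_hook in the frame of bar_mid between -0.004 and 0.004 m and distance between the grasp point and small_a_tab above 0.045 m and x of small_b_hook in the frame of bar_mid between -0.014 and 0.014 m and z of small_b_hook in the frame of bar_mid between -0.004 and 0.004 m and distance between the grasp point and small_b_tab above 0.045 m and x of large_hook in the frame of bar_mid between -0.014 and 0.014 m and z of large_hook in the frame of bar_mid between -0.004 and 0.004 m and distance between the grasp point and large_tab above 0.045 m and ((y of large_hook in the frame of bar_mid between -0.13 and -0.1 m and y of small_a_hook in the frame of bar_mid between 0.055 and 0.085 m and y of small_b_hook in the frame of bar_mid between 0.145 and 0.175 m) or (y of large_hook in the frame of bar_mid between -0.13 and -0.1 m and y of small_b_hook in the frame of bar_mid between 0.055 and 0.085 m and y of small_a_hook in the frame of bar_mid between 0.145 and 0.175 m) or (y of large_hook in the frame of bar_mid between 0.1 and 0.13 m and y of small_a_hook in the frame of bar_mid between -0.085 and -0.055 m and y of small_b_hook in the frame of bar_mid between -0.175 and -0.145 m) or (y of large_hook in the frame of bar_mid between 0.1 and 0.13 m and y of small_b_hook in the frame of bar_mid between -0.085 and -0.055 m and y of small_a_hook in the frame of bar_mid between -0.175 and -0.145 m)) and value of joint bar between -0.04 and 0.04 rad); the robot touches nothing.
It fails at once if the bar dips to its stop (more than 0.15 rad) (value of joint bar above 0.15 rad or value of joint bar below -0.15 rad).
It fails at once if a frame is knocked over (angle between any of small_a_tab, small_b_tab, large_tab's own z axis and vertical above 0.7 rad).
It fails at once if the block, jar, loupe, penlight or a button is shifted by more than 25 mm (distance of any of block, jar, loupe, penlight, button_a, button_b from where it was at the start of the episode above 0.025 m).
It also fails if it takes over 69 s, if anything falls off the work surface, if the arm or the gripper's body presses on something with over 40 N, if the wrist force passes 120 N, or if a joint passes its speed limit or range.

### The arm

A 6-joint arm with a two-finger parallel gripper is mounted at the origin on the work surface. World frame = base frame: x ahead of the robot, y to its left, z up, the work surface at z = 0. Lengths are in m, angles in rad, forces in N, time in s.
With the tool pointing down it reaches from about 0.3 to 1 m from the base axis. Payload 5.1 kg.
Tool frame: the origin (TCP) lies on the front face of the gripper's body, between the roots of the fingers; the fingertips stand 78 mm ahead of it and the grasp point (between the pads) lies 59 mm ahead of it; z points along the fingers, y is the line along which they close (so a half turn about z gives the same grasp; the last joint's range is limited). The gripper opens to 95 mm and grips with 3 to 60 N. Pads are 20 mm wide; open, the fingers measure 119 mm over their backs; the gripper's body (75 mm by 180 mm) begins 59 mm behind the grasp point.
Start: joints at [-1.318, 0.124, 1.65, -0, 1.367, -0.083], TCP at [0.214, -0.614, 0.292] pointing down, gripper open.
Joint ranges: [-2.61, 2.61], [-1.02, 2.33], [0.03, 2.71], [-1.35, 4.49], [0.32, 2.68], [-2.91, 2.91]. Speed limits (rad/s): [2.57, 2.57, 3.14, 3.14, 3.14, 3.14].

### API

Orientations are given as a unit quaternion [x, y, z, w].
In Python, from cell import manip gives the robot as it stands. The module is installed in compiled form; this text tells all that it offers.
- The arm moves only by the tool drive_tool, never from a script. Its argument "deltas" is a list of rows, each a list of 7 numbers: the shift along the tool's x, y, z in cm, then the turn, a rotation vector about the tool's x, y, z in degrees, then the opening, from 0 (shut) to 1 (fully open). A call has 1 to 12 rows; each row shifts and turns the commanded pose from where the row before left it, along the tool's axes as they then stand; what a row does not reach is not made up. A row lasts 1/10 s, in which the tool goes at most 50 mm and 8.59 degrees, less where a joint would pass 70% of its speed; a pose out of reach is approached as far as the arm can. A call is refused whole if a number of a shift passes 5 or a number of a turn 8.59, either way. A call with a gripper value outside its range is refused whole. The fingers move at their own pace and stop on an object; "squeeze" is the grip in N (left out, the last holds). Time passes only in rows, so rows that do not move let the fingers close. It gives the time, the measured TCP pose, the force, the opening and the grip force at its end, in the units of the state.
- manip.get_state(): the state, without advancing time (a new reading comes with each control period).
- manip.snapshot(name): name is "side" or "top"; returns the picture (384x512x3 uint8, blue, green, red); there is no depth.
- manip.camera_info(name): a dict with "vfov" (degrees; the focal length in pixels is half the picture's height over the tangent of half this angle, whatever the lens; pixels are square), "cx", "cy" (the principal point, pixels), "k1" (the pictures are not rectified: a ray, as slopes to the right and down, at radius r is drawn at 1 + k1 r^2 times it, then the intrinsics apply), "R" (3x3) and "t" (3): a world point X has camera coordinates R X + t. Camera axes: x right, y down, z forward; pixel columns grow to the right and rows downward; lengths in m; the calibration is good to about 2 mm. A picture is of the moment at which its call begins. camera_info takes no time and is no camera call.
- manip.close_job(): hands the job in; it is judged then, once.
The state is a dict: "time": time; "qpos": joint angles; "dq": joint speeds; "joint_efforts": joint torques, N m; "tcp_pos": TCP position; "tcp_rot": TCP orientation; "force": force on the tool from outside, world axes, zero at the start; "ft_torque": the same for the moment, N m; "width": opening from 0.0 (shut) to 1.0 (fully open); "finger_force": force on a finger pad.
Only numpy, scipy, OpenCV 4.12 (cv2) and the standard library are available. Lean on these libraries where they do the work, as an engineer would, in place of code of your own. Each camera call takes 0.05 s, during which the arm holds its last target. There are 200 camera calls.

## Working session

There is one attempt and no reset: what is moved stays moved. The work goes in short steps, Python scripts to look and compute and a tool call to move; the robot and the scene stay as the last step left them, time stands still between calls to the robot, and variables do not carry over. Pictures are saved under pics/ and viewed, at most 13 in all, crops included, and the job is handed in when it is done.

Besides the shell and the picture viewer there is one more tool, called after "Call:" by a JSON object that holds its "name" and its "arguments". drive_tool: Moves the arm, as the interface text tells. Its arguments: {"type":"object","properties":{"deltas":{"type":"array","items":{"type":"array","items":{"type":"number"}}},"squeeze":{"type":"number"}},"required":["deltas"]}

```bash
mkdir -p pics; python3 - <<'E'
from cell import manip
import cv2
for n in("side","top"):
    cv2.imwrite(f"pics/{n}0.png",manip.snapshot(n)); c=manip.camera_info(n); print(n,c)
s=manip.get_state();print(s)
E
```

```text
side {'vfov': 51.043020341757305, 'cx': 251.7833511087959, 'cy': 198.24329611694498, 'k1': -0.07459727872266424, 'R': array([[-0.98834405, -0.15187592, -0.01047611],
       [-0.09382754,  0.66188929, -0.74370623],
       [ 0.11988509, -0.73405468, -0.66842449]]), 't': array([0.57202239, 0.17332166, 1.12181216])}
top {'vfov': 44.30346564422597, 'cx': 249.50618057638974, 'cy': 187.31030394550615, 'k1': -0.11281402975568589, 'R': array([[ 0.02091748, -0.99975811,  0.00679511],
       [-0.9952752 , -0.02146728, -0.09469125],
       [ 0.09481422, -0.00478231, -0.9954835 ]]), 't': array([-0.00761122,  0.58810137,  1.19907416])}
{'time': 0.1, 'qpos': array([-1.31759734e+00,  1.24469953e-01,  1.65153476e+00, -1.73916198e-05,
        1.36750966e+00, -8.26173095e-02]), 'dq': array([ 0.00096588,  0.00087822, -0.00204027,  0.00025024,  0.00026082,
       -0.00065345]), 'joint_efforts': array([-7.18123429e-04, -4.18885696e+01, -3.61096573e+01,  7.76029495e-02,
        4.62095300e-02, -7.07372942e-05]), 'tcp_pos': array([ 0.21404984, -0.61328289,  0.29109196]), 'tcp_rot': array([ 9.85935764e-01,  1.67121947e-01, -9.03373457e-05, -9.56641938e-04]), 'force': array([-0.08818942, -0.38290023, -0.01561958]), 'ft_torque': array([-0.02924709,  0.00304543,  0.03852418]), 'finger_force': 0.0, 'width': 1.0020574030017726}
```

View pics/side0.png

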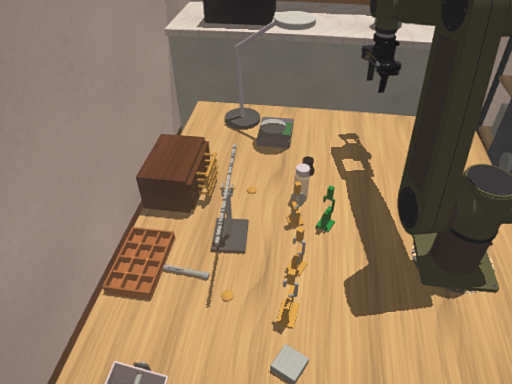

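View pics/top0.png

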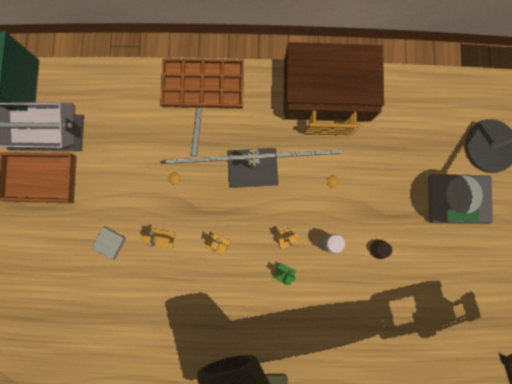

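The side view has the large frame near (288,300), small ones near (300,240) and (296,205), and the green look-alike at (328,210). In the top view the large one is at (160,238), the smalls at (219,243) and (288,238), and the green one at (286,273). The bar runs from (163,161) to (340,152), the jar is at (336,243), the loupe at (381,249) and the block at (109,242). A gilt item at (332,125) belongs to the background. The orange or brass frames are the targets; I'll check them in close crops.

```bash
python3 - <<'E'
import cv2
t=cv2.imread("pics/top0.png");s=cv2.imread("pics/side0.png")
cv2.imwrite("pics/topc.png",cv2.resize(t[145:285,130:345],None,fx=3.7,fy=3.7,interpolation=cv2.INTER_CUBIC))
cv2.imwrite("pics/sidec.png",cv2.resize(s[140:335,200:345],None,fx=3,fy=3,interpolation=cv2.INTER_CUBIC))
E
```

```text
(no output)
```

View pics/topc.png

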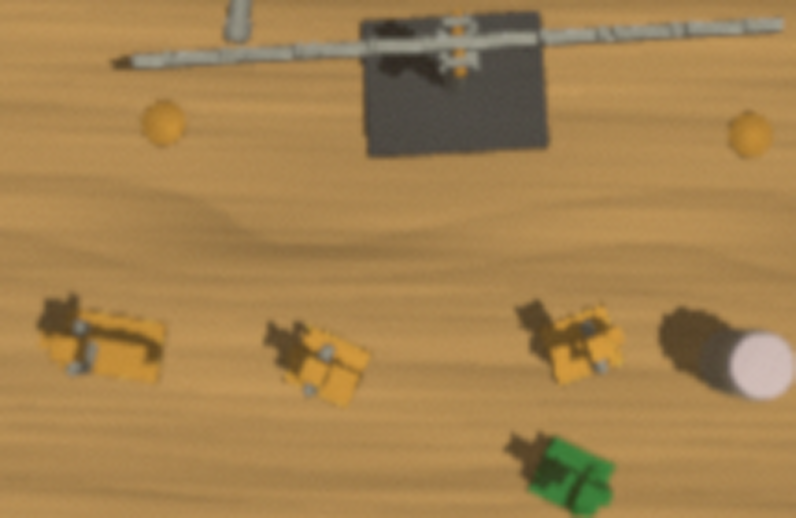

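View pics/sidec.png

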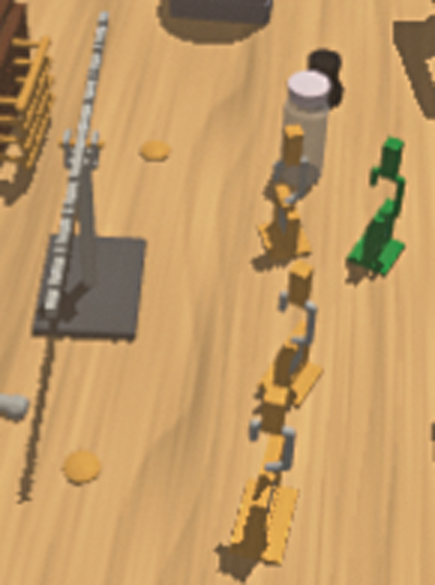

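The top crop shows three brass frames. Their crook wire ends are at crop (82,328)/(75,368) for the large one, (327,353)/(310,390) for one small and (588,327)/(600,367) for the other, and the green decoy is at (570,475). The side crop shows the tabs at (273,414), (300,285) and (293,146). All three are brass, as described. Next I'll fit a model of each frame to both views.

```bash
cat > h.py <<'E'
import numpy as np, cv2
from cell import manip
from scipy.optimize import least_squares
C={n:manip.camera_info(n) for n in("side","top")}
def proj(n,X):
    c=C[n];P=np.atleast_2d(X)@c["R"].T+c["t"];s=P[:,:2]/P[:,2:]
    s=s*(1+c["k1"]*(s**2).sum(1,keepdims=True));f=192/np.tan(np.radians(c["vfov"])/2)
    return s*f+[c["cx"],c["cy"]]
def tri(ps,pt,x0=(.55,0,.1)):
    r=least_squares(lambda X:np.r_[proj("side",X)[0]-ps,proj("top",X)[0]-pt],x0);return r.x,np.abs(r.fun).max()
def box(x0,x1,y0,y1,z0,z1):return np.array([[a,b,c] for a in(x0,x1) for b in(y0,y1) for c in(z0,z1)])/1e3
def parts(large):  # z from the underside; (box,kind 0 brass 1 steel)
    w,t,H=(36,80,154) if large else (25,56,130)
    return [(box(-22,22,-w,w,0,6),0),(box(-6,6,-w,w,6,t),0),(box(-8,8,-8,8,H-20,H+20),0),
      (box(-18,18,-4,4,H-26,H-18),1),(box(-18,-10,-4,4,t,H-18),1),(box(10,18,-4,4,H-42,H-18),1)]
def place(B,p):
    c,s=np.cos(p[2]),np.sin(p[2]);return B@np.array([[c,s,0],[-s,c,0],[0,0,1]])+[p[0],p[1],p[3] if len(p)>3 else 0]
E
python3 - <<'E'
from h import *
t=lambda x,y:np.array([x/3.7+130,y/3.7+145]); s=lambda x,y:np.array([x/3+200,y/3+140])
for nm,a,b in[("L",(273,414),(60,350)),("s1",(300,285),(300,372)),("s2",(293,146),(606,344)),("barRend",(103,14),(783,24)),("barLend",(50,303),(124,62)),
  ("bL",(82,467),(164,122)),("bR",(155,150),(750,134))]:
    print(nm,tri(s(*a),t(*b)))
for n in C: print(n,-C[n]["R"].T@C[n]["t"])
T=cv2.cvtColor(cv2.imread("pics/top0.png"),cv2.COLOR_BGR2HSV);S=cv2.cvtColor(cv2.imread("pics/side0.png"),cv2.COLOR_BGR2HSV)
for q in[(130,350),(110,330),(60,352),(82,328),(590,370),(60,310),(300,220)]:
    x,y=t(*q).round().astype(int);print("top",q,T[y,x])
for q in[(280,510),(250,520),(273,414),(240,555),(290,450),(300,285),(200,300)]:
    x,y=s(*q).round().astype(int);print("side",q,S[y,x])
E
```

```text
L (array([0.45012952, 0.24295104, 0.15274225]), np.float64(0.4698518985103419))
s1 (array([0.43902616, 0.09282217, 0.13514797]), np.float64(0.22857278852814034))
s2 (array([ 0.45926165, -0.10283399,  0.12125044]), np.float64(0.4503641291688041))
barRend (array([ 0.66063382, -0.2036458 ,  0.18795927]), np.float64(0.4182215056689529))
barLend (array([0.62598096, 0.20049996, 0.20135871]), np.float64(0.35011829013072315))
bL (array([ 0.61173104,  0.20643528, -0.00249323]), np.float64(0.020978239301712165))
bR (array([ 0.61227397, -0.2177033 , -0.00064176]), np.float64(0.10353141405497013))
side [0.44712872 0.79562814 0.88473969]
top [0.47179263 0.01074989 1.24939831]
top (130, 350) [ 18 177 195]
top (110, 330) [ 18 174 116]
top (60, 352) [ 18 179 194]
top (82, 328) [ 21  51 106]
top (590, 370) [ 18 165 176]
top (60, 310) [ 18 135  89]
top (300, 220) [ 17 136 171]
side (280, 510) [ 18 163 225]
side (250, 520) [ 17 147 106]
side (273, 414) [ 18 147 113]
side (240, 555) [ 17 133 109]
side (290, 450) [ 16  55 106]
side (300, 285) [ 17 146 112]
side (200, 300) [ 16 121 206]
```

```bash
cat >> h.py <<'E'
W={"top":(136,178),"side":(124,155)}
def obs(n,roi,img):
    x,y,w,h=roi;c=cv2.resize(img[y:y+h,x:x+w],None,fx=4,fy=4,interpolation=cv2.INTER_LINEAR)
    S=cv2.cvtColor(c,cv2.COLOR_BGR2HSV)[...,1].astype(float);a,b=W[n];return np.clip((S-a)/(b-a),-1.3,1.2)
def rend(n,roi,P,p):
    x,y,w,h=roi;I=np.zeros((4*h,4*w))
    for i in(0,1,4,5,3,2):
        B,k=P[i];q=(proj(n,place(B,p))-[x,y]+.5)*4-.5
        cv2.fillConvexPoly(I,cv2.convexHull((q*16).round().astype(np.int32)),[1,-1.2][k],shift=4)
    return cv2.GaussianBlur(I,(0,0),2.5)
def fit(large,p0,imgs):
    from scipy.optimize import minimize
    P=parts(large);R={};O={}
    for n in C:
        q=np.vstack([proj(n,place(B,p0)) for B,_ in P]);a=q.min(0).astype(int)-6;b=q.max(0).astype(int)+7;R[n]=(*a,*(b-a));O[n]=obs(n,R[n],imgs[n])
    def cost(p):return sum(np.minimum((rend(n,R[n],P,p)-O[n])**2,1.).mean() for n in C)
    best=None
    for dy in np.arange(-.5,.51,.25):
        r=minimize(cost,[p0[0],p0[1],p0[2]+dy],method="Nelder-Mead",options=dict(initial_simplex=[[p0[0]+i,p0[1]+j,p0[2]+dy+k] for i,j,k in((0,0,0),(.008,0,0),(0,.008,0),(0,0,.2))],xatol=1e-4,fatol=1e-5))
        if best is None or r.fun<best.fun:best=r
    z=minimize(cost,[*best.x,0.],method="Nelder-Mead",options=dict(initial_simplex=np.array([*best.x,0.])+np.vstack([np.zeros(4),np.diag([.004,.004,.1,.006])])))
    return best.x,best.fun,z.x
E
python3 - <<'E'
from h import *
im={n:cv2.imread(f"pics/{n}0.png") for n in C}
res={}
for nm,l,p0 in[("L",1,(.450,.243,-.1)),("s1",0,(.439,.093,-.4)),("s2",0,(.459,-.103,.25))]:
    b=fit(l,p0,im);print(nm,b);res[nm]=b[0]
o=[]
for n,(x,y,w,h) in[("top",(130,190,180,80)),("side",(260,170,70,165))]:
    k=4 if n=="top" else 3
    c=cv2.resize(im[n][y:y+h,x:x+w],None,fx=k,fy=k,interpolation=cv2.INTER_CUBIC)
    for nm in res:
        for B,kk in parts(nm=="L"):
            q=(proj(n,place(B,res[nm]))-[x,y]+.5)*k-.5
            cv2.polylines(c,[cv2.convexHull(q.round().astype(np.int32))],True,(255,0,0) if kk else (0,0,255),1)
    o.append(c)
H=600;print([a.shape for a in o])
can=np.zeros((500,720+0,3),np.uint8);can=np.zeros((495,800,3),np.uint8)
a=cv2.resize(o[0],(585,260));can[:260,:585]=a;can[:495,590:800]=o[1];cv2.imwrite("pics/fit.png",can)
E
```

```text
L (array([ 0.45139122,  0.23847321, -0.11155226]), np.float64(0.11683193017019883), array([ 0.45136512,  0.23861368, -0.119047  ,  0.00088186]))
s1 (array([ 0.44033888,  0.08443593, -0.39904002]), np.float64(0.12030803014964735), array([ 4.40339175e-01,  8.44303425e-02, -3.99085342e-01, -5.59023661e-06]))
s2 (array([ 0.45886939, -0.09630938,  0.36219623]), np.float64(0.23968964715570507), array([ 0.45886939, -0.09630938,  0.36219623,  0.        ]))
[(320, 720, 3), (495, 210, 3)]
```

View pics/fit.png

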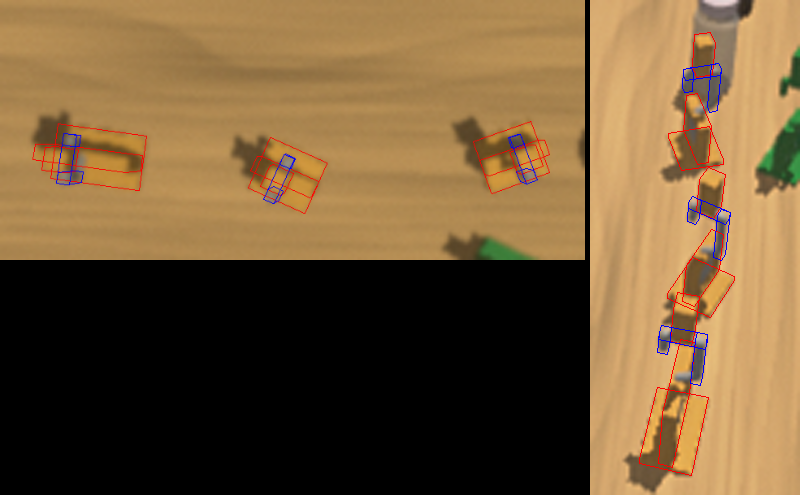

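The overlay outlines match all three frames in both views, with heights consistent to about 1 mm: L at (0.451,0.238) yaw -0.11, s1 at (0.440,0.084) yaw -0.40, s2 at (0.459,-0.096) yaw 0.36. Next come the bar fit and the chest height.

```bash
cat >> h.py <<'E'
def barbox(p):  # x,y,yaw,ztop,roll(+ = left up)
    B=box(-4,4,-200,200,-12,0);c,s=np.cos(p[4]),np.sin(p[4]);y,z=B[:,1].copy(),B[:,2].copy()
    B[:,1]=y*c-z*s;B[:,2]=y*s+z*c;return place(B,[p[0],p[1],p[2],p[3]])
def barfit(imgs,p0=(.643,-.0016,.0855,.196,0.)):
    from scipy.optimize import minimize
    R={};O={};M={}
    for n in C:
        q=proj(n,barbox(p0));a=q.min(0).astype(int)-6;b=q.max(0).astype(int)+7;R[n]=(*a,*(b-a));O[n]=np.clip(-obs(n,R[n],imgs[n])/1.3,0,1)
    def cost(p):
        t=0
        for n in C:
            x,y,w,h=R[n];I=np.zeros((4*h,4*w));q=(proj(n,barbox(p))-[x,y]+.5)*4-.5
            cv2.fillConvexPoly(I,cv2.convexHull((q*16).round().astype(np.int32)),1.,shift=4);I=cv2.GaussianBlur(I,(0,0),2.5)
            B=box(-30,30,-90,80,-196,0);m=np.ones_like(I);qq=(proj(n,place(B,[p0[0],p0[1],p0[2],p0[3]]))-[x,y]+.5)*4
            c,s=np.cos(p0[2]),np.sin(p0[2]);ax=[proj(n,[p0[0]-s*v,p0[1]+c*v,p0[3]])[0] for v in(-.075,.075)]
            k=1 if n=="side" else 0;lo,hi=sorted([(ax[0][k]-[x,y][k])*4,(ax[1][k]-[x,y][k])*4])
            if k:m[int(lo):int(hi)]=0
            else:m[:,int(lo):int(hi)]=0
            t+=(np.minimum((I-O[n])**2,1)*m).mean()
        return t
    r=minimize(cost,p0,method="Nelder-Mead",options=dict(maxiter=1500,initial_simplex=np.array(p0)+np.vstack([np.zeros(5),np.diag([.005,.005,.02,.006,.03])]),xatol=1e-5,fatol=1e-6));return r.x,r.fun
E
python3 - <<'E'
from h import *
im={n:cv2.imread(f"pics/{n}0.png") for n in C}
print(barfit(im)); print(barfit(im,(.64,0,.08,.19,.02)))
print("chest",tri((190,182),(286,105)))
o=[];p=barfit(im)[0]
for n,(x,y,w,h),k in[("top",(155,140,195,30),4),("side",(200,140,50,175),3)]:
    c=cv2.resize(im[n][y:y+h,x:x+w],None,fx=k,fy=k,interpolation=cv2.INTER_CUBIC)
    q=(proj(n,barbox(p))-[x,y]+.5)*k-.5;cv2.polylines(c,[cv2.convexHull(q.round().astype(np.int32))],True,(0,0,255),1)
    for v in(-160,-115,-70,70,115,160):
        z=(proj(n,place(np.array([[0,v/1e3,0]]),[p[0],p[1],p[2],p[3]]))[0]-[x,y]+.5)*k;cv2.circle(c,tuple(int(a) for a in z),2,(255,0,0),-1)
    o.append(c)
can=np.zeros((580,800,3),np.uint8);a,b=o;can[:a.shape[0],:a.shape[1]]=a;can[b.shape[1]*0+125:125+b.shape[1],:b.shape[0]]=cv2.rotate(b,cv2.ROTATE_90_CLOCKWISE)
cv2.imwrite("pics/bar.png",can[:300])
E
```

```text
(array([ 0.64418383,  0.00487804,  0.07721604,  0.19506364, -0.02319105]), np.float64(0.25428881729555847))
(array([ 0.64421759,  0.00335362,  0.07728555,  0.19643489, -0.01993642]), np.float64(0.2669635123034547))
chest (array([ 0.77885534, -0.07973382,  0.1294878 ]), np.float64(1.4376707542340341))
```

View pics/bar.png

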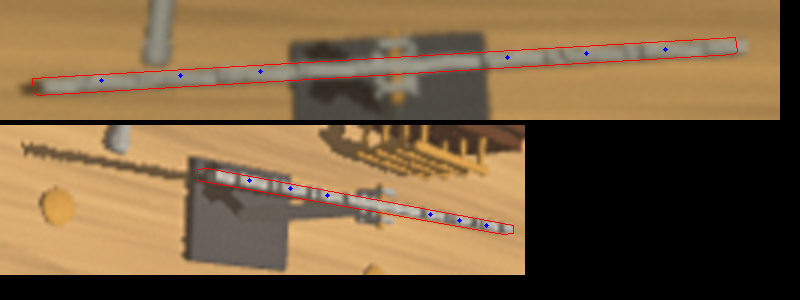

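```bash
cat > go.py <<'E'
import sys,numpy as np
from cell import manip
from scipy.spatial.transform import Rotation as Ro
def go(x,y,z,yaw):
    s=manip.get_state();R=Ro.from_quat(s["tcp_rot"]);c,n=np.cos(yaw),np.sin(yaw)
    G=Ro.from_matrix(np.array([[-n,c,0],[c,n,0],[0,0,-1]]).T if 0 else np.column_stack([[-n,c,0],[c,n,0],[0,0,-1]]))
    print("turn",np.degrees((R.inv()*G).as_rotvec()).round(2),"shift after turn cm",(G.inv().apply(np.array([x,y,z])-s["tcp_pos"])*100).round(2),"t",round(s["time"],2),"q",s["qpos"].round(2),"F",s["force"].round(2))
if __name__=="__main__":go(*map(float,sys.argv[1:]))
E
python3 go.py .4403 .0844 .27 -.399
```

```text
turn [ -0.1   -0.05 -47.9 ] shift after turn cm [73.08 -6.26  2.11] t 0.1 q [-1.32  0.12  1.65 -0.    1.37 -0.08] F [-0.09 -0.38 -0.02]
```

Call:
{"name": "drive_tool", "arguments": {"deltas": [[0, 0, 0, 0, 0, -8, 1], [0, 0, 0, 0, 0, -8, 1], [0, 0, 0, 0, 0, -8, 1], [0, 0, 0, 0, 0, -8, 1], [0, 0, 0, 0, 0, -8, 1], [0, 0, 0, 0, 0, -7.9, 1], [4.5, -0.4, 0, 0, 0, 0, 1], [4.5, -0.4, 0, 0, 0, 0, 1], [4.5, -0.4, 0, 0, 0, 0, 1], [4.5, -0.4, 0, 0, 0, 0, 1], [4.5, -0.4, 0, 0, 0, 0, 1], [4.5, -0.4, 0, 0, 0, 0, 1]], "squeeze": 15}}

```text
time: 1.3
tcp_pos: [0.297, -0.3537, 0.2917]
tcp_rot: [0.833, 0.553, 0.0, -0.0]
force: [0.3, 0.5, -0.0]
width: 1.002
finger_force: 0.0
```

Call:
{"name": "drive_tool", "arguments": {"deltas": [[4.5, -0.4, 0, 0, 0, 0, 0.6], [4.5, -0.4, 0, 0, 0, 0, 0.6], [4.5, -0.4, 0, 0, 0, 0, 0.6], [4.5, -0.4, 0, 0, 0, 0, 0.6], [4.5, -0.4, 0, 0, 0, 0, 0.6], [4.5, -0.4, 0, 0, 0, 0, 0.6], [4.5, -0.4, 0, 0, 0, 0, 0.6], [4.5, -0.4, 0, 0, 0, 0, 0.6], [4.5, -0.3, 0.8, 0, 0, 0, 0.6], [4.5, -0.3, 0.8, 0, 0, 0, 0.6], [0, 0, 0.5, 0, 0, 0, 0.6], [0, 0, 0, 0, 0, 0, 0.6]]}}

```text
time: 2.5
tcp_pos: [0.436, 0.0746, 0.2698]
tcp_rot: [0.832, 0.554, -0.002, -0.001]
force: [0.4, -0.1, 0.2]
width: 0.603
finger_force: 0.0
```

```bash
python3 go.py .4403 .0844 .197 -.399
```

```text
turn [-0.15  0.1   0.16] shift after turn cm [1.07 0.01 7.28] t 2.5 q [ 0.05 -0.34  2.12 -0.    1.37  0.44] F [ 0.36 -0.15  0.17]
```

Call:
{"name": "drive_tool", "arguments": {"deltas": [[1.07, 0, 1.2, 0, 0, 0, 0.6], [0, 0, 2, 0, 0, 0, 0.6], [0, 0, 2, 0, 0, 0, 0.6], [0, 0, 2.08, 0, 0, 0, 0.6], [0, 0, 0, 0, 0, 0, 0.6], [0, 0, 0, 0, 0, 0, 0.4], [0, 0, 0, 0, 0, 0, 0.3], [0, 0, 0, 0, 0, 0, 0.2], [0, 0, 0, 0, 0, 0, 0.1], [0, 0, 0, 0, 0, 0, 0.05], [0, 0, 0, 0, 0, 0, 0.05], [0, 0, 0, 0, 0, 0, 0.05]]}}

```text
time: 3.7
tcp_pos: [0.441, 0.0838, 0.1987]
tcp_rot: [0.833, 0.553, 0.0, 0.0]
force: [0.2, -0.3, 1.0]
width: 0.169
finger_force: 15.0
```

```bash
python3 go.py .4403 .0844 .197 -.399
```

```text
turn [ 0.02 -0.02  0.01] shift after turn cm [ 0.03 -0.09  0.17] t 3.7 q [ 0.07 -0.26  2.18  0.    1.23  0.47] F [ 0.2  -0.35  0.99]
```

Call:
{"name": "drive_tool", "arguments": {"deltas": [[0, 0, -1, 0, 0, 0, 0.05], [0, 0, -2, 0, 0, 0, 0.05], [0, 0, -3, 0, 0, 0, 0.05], [0, 0, -3, 0, 0, 0, 0.05], [0, 0, -3, 0, 0, 0, 0.05], [0, 0, 0, 0, 0, -7, 0.05], [0, 0, 0, 0, 0, -7, 0.05], [0, 0, 0, 0, 0, -7, 0.05], [0, 0, 0, 0, 0, -6.3, 0.05], [0, 0, 0, 0, 0, 0, 0.05]]}}

```text
time: 4.7
tcp_pos: [0.4408, 0.0837, 0.3189]
tcp_rot: [0.679, 0.734, 0.0, 0.0]
force: [-0.4, 0.9, -0.4]
width: 0.168
finger_force: 15.0
```

```bash
python3 go.py .5995 -.0742 .3187 .078
```

```text
turn [ 0.01  0.   -0.04] shift after turn cm [-16.98  14.59   0.02] t 4.7 q [ 0.07 -0.36  2.05 -0.    1.45 -0.01] F [-0.36  0.95 -0.42]
```

Call:
{"name": "drive_tool", "arguments": {"deltas": [[-2, 2, 0, 0, 0, 0, 0.05], [-3, 3, 0, 0, 0, 0, 0.05], [-3, 3, 0, 0, 0, 0, 0.05], [-3, 3, 0, 0, 0, 0, 0.05], [-3, 2, 0, 0, 0, 0, 0.05], [-2, 1, 0, 0, 0, 0, 0.05], [-0.98, 0.59, 0, 0, 0, 0, 0.05], [0, 0, 0, 0, 0, 0, 0.05], [0, 0, 0, 0, 0, 0, 0.05]]}}

```text
time: 5.6
tcp_pos: [0.5989, -0.0735, 0.3185]
tcp_rot: [0.679, 0.734, 0.0, -0.0]
force: [-0.4, 0.4, -0.9]
width: 0.168
finger_force: 15.0
```

```bash
python3 - <<'E'
from h import *
from go import go
s=manip.get_state();t=s["tcp_pos"];R=None
im={n:manip.snapshot(n) for n in C}
for n in C: cv2.imwrite(f"pics/{n}1.png",im[n])
P=[(box(*a),k) for a,k in[((-22,22,-25,25,0,6),0)]]
p=[t[0],t[1],.078,t[2]-.0687-.130]
o=[]
for n,(x,y,w,h),k in[("top",(225,120,110,80),4),("side",(200,130,110,130),4)]:
    c=cv2.resize(im[n][y:y+h,x:x+w],None,fx=k,fy=k,interpolation=cv2.INTER_CUBIC)
    for B,kk in parts(0):
        q=(proj(n,place(B,p))-[x,y]+.5)*k-.5;cv2.polylines(c,[cv2.convexHull(q.round().astype(np.int32))],True,(255,0,0) if kk else (0,0,255),1)
    q=(proj(n,barbox([.644,-.0005,.078,.196,0]))-[x,y]+.5)*k-.5;cv2.polylines(c,[cv2.convexHull(q.round().astype(np.int32))],True,(0,255,0),1)
    o.append(c)
can=np.zeros((max(a.shape[0] for a in o),880,3),np.uint8)
can[:320,:440]=o[0];can[:520,440:880]=o[1];cv2.imwrite("pics/pre1.png",cv2.resize(can,None,fx=.9,fy=.9))
go(.6495,-.0703,.3187,.078)
E
```

```text
turn [ 0.01 -0.02  0.02] shift after turn cm [-0.11  5.07  0.  ] t 5.7 q [-0.21  0.01  1.73  0.    1.41 -0.29] F [ 0.88  0.19 -1.31]
```

View pics/pre1.png

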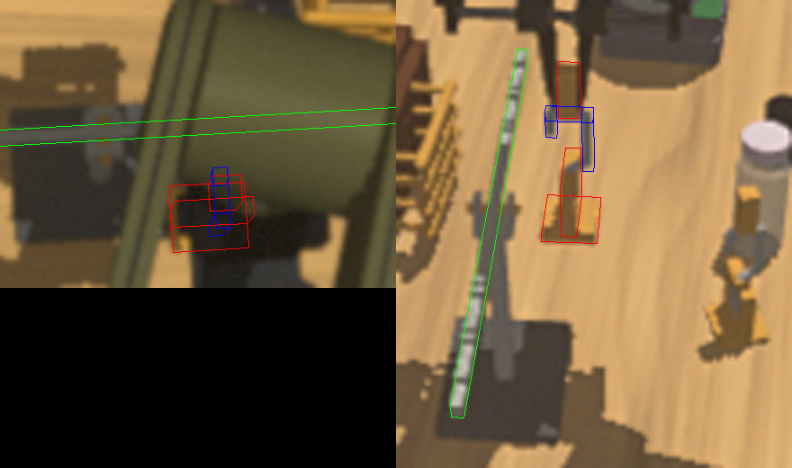

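The overlay confirms the held frame and the bar (green) at their modelled poses, with the lip opposite the bar at mid-mouth. I'll insert it now.

Call:
{"name": "drive_tool", "arguments": {"deltas": [[0, 1, 0, 0, 0, 0, 0.05], [0, 1.5, 0, 0, 0, 0, 0.05], [-0.1, 1.5, 0, 0, 0, 0, 0.05], [0, 1.07, 0, 0, 0, 0, 0.05], [0, 0, 0, 0, 0, 0, 0.05], [0, 0, 0.8, 0, 0, 0, 0.05], [0, 0, 0.8, 0, 0, 0, 0.05], [0, 0, 0.6, 0, 0, 0, 0.05], [0, 0, 0.3, 0, 0, 0, 0.05], [0, 0, 0, 0, 0, 0, 0.05], [0, 0, 0, 0, 0, 0, 0.05]]}}

```text
time: 6.8
tcp_pos: [0.6501, -0.0714, 0.2936]
tcp_rot: [0.679, 0.734, 0.0, 0.0]
force: [-0.4, 0.0, -1.1]
width: 0.171
finger_force: 15.0
```

Call:
{"name": "drive_tool", "arguments": {"deltas": [[0, 0, 0.2, 0, 0, 0, 0.05], [0, 0, 0.2, 0, 0, 0, 0.05], [0, 0, 0.1, 0, 0, 0, 0.05], [0, 0, 0.1, 0, 0, 0, 0.05], [0, 0, 0, 0, 0, 0, 0.05], [0, 0, 0, 0, 0, 0, 0.05]]}}

```text
time: 7.4
tcp_pos: [0.6502, -0.0714, 0.2875]
tcp_rot: [0.679, 0.734, 0.0, 0.0]
force: [0.6, 0.2, 0.2]
width: 0.167
finger_force: 15.0
```

```bash
python3 go.py .6495 -.0703 .2907 .078
```

```text
turn [ 0.01 -0.   -0.03] shift after turn cm [ 0.12 -0.06 -0.32] t 7.4 q [-0.19  0.14  1.65  0.    1.36 -0.27] F [0.62 0.19 0.21]
```

Call:
{"name": "drive_tool", "arguments": {"deltas": [[0, 0, 0, 0, 0, 0, 0.3], [0, 0, 0, 0, 0, 0, 0.5], [0, 0, 0, 0, 0, 0, 0.5], [0, 0, -1, 0, 0, 0, 0.5], [0, 0, -3, 0, 0, 0, 0.5], [0, 0, -4, 0, 0, 0, 0.5], [0, 0, 0, 0, 0, 0, 0.5], [0, 0, 0, 0, 0, 0, 0.5]]}}

```text
time: 8.2
tcp_pos: [0.6506, -0.0714, 0.3701]
tcp_rot: [0.679, 0.734, 0.001, 0.002]
force: [0.2, 0.5, -0.1]
width: 0.501
finger_force: 0.0
```

```bash
cat > look.py <<'E'
from h import *
import sys
from go import go
def look(tag,roi=(200,110,130,200),fr=[],bar=None):
    im={n:manip.snapshot(n) for n in C}
    for n in C: cv2.imwrite(f"pics/{n}{tag}.png",im[n])
    x,y,w,h=roi;c=cv2.resize(im["side"][y:y+h,x:x+w],None,fx=3,fy=3,interpolation=cv2.INTER_CUBIC)
    cv2.imwrite(f"pics/look{tag}.png",c)
E
python3 -c "
from look import *
look('2');go(.4514,.2385,.270,-.115)"
```

```text
turn [-0.08 -0.02 11.03] shift after turn cm [ 28.5  -23.26   9.66] t 8.3 q [-0.19  0.1   1.55  0.    1.49 -0.27] F [-0.66 -0.26 -0.46]
```

View pics/look2.png

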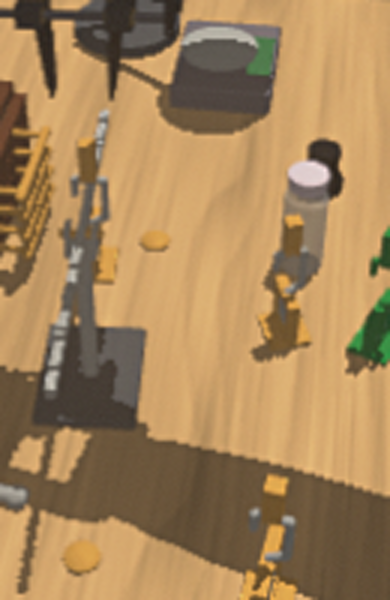

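s1 hangs in the right inner notch: its tab is at crop (87,155) and its hook is over the bar. The large frame is next.

Call:
{"name": "drive_tool", "arguments": {"deltas": [[0, 0, 0, 0, 0, 5.5, 0.5], [0, 0, 0, 0, 0, 5.53, 0.5], [3.5, -3, 0, 0, 0, 0, 0.5], [3.5, -3, 0, 0, 0, 0, 0.5], [3.5, -3, 0, 0, 0, 0, 0.5], [3.5, -3, 1, 0, 0, 0, 0.5], [3.5, -3, 1, 0, 0, 0, 0.5], [3.5, -3, 2, 0, 0, 0, 0.5], [3.5, -3, 2, 0, 0, 0, 0.5], [3, -2, 2, 0, 0, 0, 0.5], [1, -0.26, 0, 0, 0, 0, 0.5], [0, 0, 0, 0, 0, 0, 0.5]]}}

```text
time: 9.5
tcp_pos: [0.4512, 0.2387, 0.2863]
tcp_rot: [0.746, 0.666, -0.001, -0.0]
force: [0.4, -0.3, 0.7]
width: 0.497
finger_force: 0.0
```

```bash
python3 go.py .4514 .2385 .2215 -.115
```

```text
turn [-0.13  0.09  0.15] shift after turn cm [-0.02  0.02  6.48] t 9.5 q [ 0.38 -0.18  1.96 -0.    1.37  0.49] F [ 0.43 -0.34  0.69]
```

Call:
{"name": "drive_tool", "arguments": {"deltas": [[0, 0, 1.5, 0, 0, 0, 0.5], [0, 0, 2, 0, 0, 0, 0.5], [0, 0, 2, 0, 0, 0, 0.5], [0, 0, 0.9, 0, 0, 0, 0.5], [0, 0, 0, 0, 0, 0, 0.4], [0, 0, 0, 0, 0, 0, 0.3], [0, 0, 0, 0, 0, 0, 0.2], [0, 0, 0, 0, 0, 0, 0.1], [0, 0, 0, 0, 0, 0, 0.05], [0, 0, 0, 0, 0, 0, 0.05], [0, 0, 0, 0, 0, 0, 0.05]], "squeeze": 20}}

```text
time: 10.6
tcp_pos: [0.4524, 0.2383, 0.2245]
tcp_rot: [0.747, 0.665, 0.001, 0.0]
force: [-0.4, 0.4, 3.5]
width: 0.167
finger_force: 20.0
```

```bash
python3 - <<'E'
from h import *
im={n:cv2.imread(f"pics/{n}2.png") for n in C}
for p0 in((.642,0,.078,.196,0.),(.644,-.0005,.078,.196,.04)):print(barfit(im,p0))
s=manip.get_state();print(s["tcp_pos"],s["force"],s["width"])
E
```

```text
(array([0.64435517, 0.00388247, 0.07424567, 0.19460748, 0.00605691]), np.float64(0.3894336743256851))
(array([ 0.64481035,  0.00387224,  0.06964136,  0.19126951, -0.024054  ]), np.float64(0.36900208750278873))
[0.45236388 0.23829909 0.22449159] [-0.4382549   0.4021787   3.52274642] 0.16717024157562022
```

Call:
{"name": "drive_tool", "arguments": {"deltas": [[0, 0, -1, 0, 0, 0, 0.05], [0, 0, -2, 0, 0, 0, 0.05], [0, 0, -3, 0, 0, 0, 0.05], [0, 0, -3, 0, 0, 0, 0.05], [0, 0, -1.4, 0, 0, 0, 0.05], [0, 0, 0, 0, 0, -5.5, 0.05], [0, 0, 0, 0, 0, -5.5, 0.05], [0, 0, 0, 0, 0, 0, 0.05]]}}

```text
time: 11.4
tcp_pos: [0.4517, 0.2379, 0.3269]
tcp_rot: [0.679, 0.734, -0.001, -0.0]
force: [0.1, -0.4, -1.9]
width: 0.164
finger_force: 20.0
```

```bash
python3 go.py .585 .1103 .3265 .078
```

```text
turn [-0.08  0.03 -0.07] shift after turn cm [-13.76  12.3    0.04] t 11.4 q [ 0.38 -0.21  1.91 -0.    1.44  0.3 ] F [ 0.1  -0.4  -1.91]
```

Call:
{"name": "drive_tool", "arguments": {"deltas": [[-1, 1, 0, 0, 0, 0, 0.05], [-2, 2, 0, 0, 0, 0, 0.05], [-3, 2.5, 0, 0, 0, 0, 0.05], [-3, 2.5, 0, 0, 0, 0, 0.05], [-2.5, 2.3, 0, 0, 0, 0, 0.05], [-1.5, 1.5, 0, 0, 0, 0, 0.05], [-0.76, 0.5, 0, 0, 0, 0, 0.05], [0, 0, 0, 0, 0, 0, 0.05], [0, 0, 0, 0, 0, 0, 0.05]]}}

```text
time: 12.3
tcp_pos: [0.5847, 0.1109, 0.3274]
tcp_rot: [0.679, 0.734, -0.0, -0.001]
force: [-0.2, 0.7, -2.1]
width: 0.166
finger_force: 20.0
```

```bash
python3 - <<'E'
from look import *
look('3',(195,120,130,195))
s=manip.get_state();t=s["tcp_pos"];n="side";x,y=195,120;c=cv2.imread("pics/look3.png");k=3
for dz in(0,):
  for B,kk in parts(1):
    q=(proj(n,place(B,[t[0],t[1],.078,t[2]-.0705-.154]))-[x,y]+.5)*k-.5;cv2.polylines(c,[cv2.convexHull(q.round().astype(np.int32))],True,(255,0,0) if kk else (0,0,255),1)
q=(proj(n,barbox([.644,-.0005,.078,.196,.05]))-[x,y]+.5)*k-.5;cv2.polylines(c,[cv2.convexHull(q.round().astype(np.int32))],True,(0,255,0),1)
cv2.imwrite("pics/look3b.png",c);go(.635,.1142,.3265,.078)
E
```

```text
turn [-0.01 -0.02  0.01] shift after turn cm [-0.11  5.05  0.12] t 12.4 q [ 0.1  -0.02  1.74  0.    1.42  0.02] F [-0.15  0.22 -1.85]
```

View pics/look3b.png

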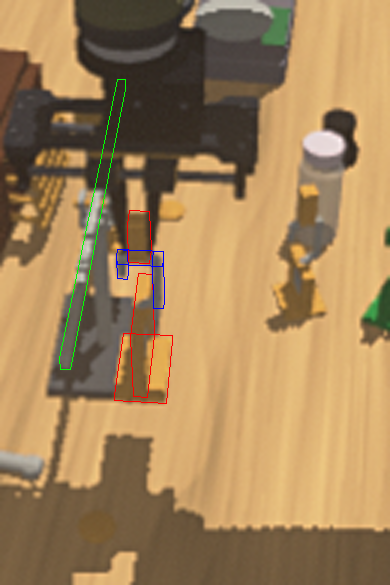

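The held frame and the tilted bar both match the overlay. I'll insert the frame and lower it gradually.

Call:
{"name": "drive_tool", "arguments": {"deltas": [[0, 1, 0, 0, 0, 0, 0.05], [-0.1, 1.5, 0, 0, 0, 0, 0.05], [0, 1.5, 0, 0, 0, 0, 0.05], [0, 1.05, 0, 0, 0, 0, 0.05], [0, 0, 0, 0, 0, 0, 0.05], [0, 0, 0.8, 0, 0, 0, 0.05], [0, 0, 0.8, 0, 0, 0, 0.05], [0, 0, 0.6, 0, 0, 0, 0.05], [0, 0, 0.3, 0, 0, 0, 0.05], [0, 0, 0, 0, 0, 0, 0.05], [0, 0, 0, 0, 0, 0, 0.05]]}}

```text
time: 13.5
tcp_pos: [0.6356, 0.1132, 0.3028]
tcp_rot: [0.679, 0.734, 0.0, 0.0]
force: [-0.2, -0.7, -1.6]
width: 0.166
finger_force: 20.0
```

Call:
{"name": "drive_tool", "arguments": {"deltas": [[0, 0, 0.3, 0, 0, 0, 0.05], [0, 0, 0.3, 0, 0, 0, 0.05], [0, 0, 0.3, 0, 0, 0, 0.05], [0, 0, 0.2, 0, 0, 0, 0.05], [0, 0, 0.2, 0, 0, 0, 0.05], [0, 0, 0, 0, 0, 0, 0.05], [0, 0, 0, 0, 0, 0, 0.05], [0, 0, 0, 0, 0, 0, 0.05]]}}

```text
time: 14.3
tcp_pos: [0.6356, 0.1132, 0.2896]
tcp_rot: [0.679, 0.734, -0.0, -0.0]
force: [0.8, -0.4, -1.2]
width: 0.166
finger_force: 20.0
```

```bash
python3 go.py .635 .1142 .281 .078
```

```text
turn [-0.02  0.   -0.06] shift after turn cm [ 0.11 -0.05  0.86] t 14.3 q [ 0.09  0.12  1.66 -0.    1.36  0.02] F [ 0.75 -0.41 -1.19]
```

Call:
{"name": "drive_tool", "arguments": {"deltas": [[0, 0, 0.2, 0, 0, 0, 0.05], [0, 0, 0.2, 0, 0, 0, 0.05], [0, 0, 0.2, 0, 0, 0, 0.05], [0, 0, 0.1, 0, 0, 0, 0.05], [0, 0, 0, 0, 0, 0, 0.05], [0, 0, 0, 0, 0, 0, 0.05], [0, 0, 0, 0, 0, 0, 0.05], [0, 0, 0, 0, 0, 0, 0.05]]}}

```text
time: 15.1
tcp_pos: [0.6357, 0.1132, 0.2827]
tcp_rot: [0.679, 0.734, -0.0, 0.0]
force: [-0.4, -0.6, 0.4]
width: 0.17
finger_force: 20.0
```

```bash
python3 go.py .635 .1142 .281 .078
```

```text
turn [-0.    0.01 -0.06] shift after turn cm [ 0.11 -0.06  0.17] t 15.1 q [ 0.09  0.12  1.67 -0.    1.35  0.02] F [-0.36 -0.61  0.44]
```

Call:
{"name": "drive_tool", "arguments": {"deltas": [[0, 0, 0, 0, 0, 0, 0.3], [0, 0, 0, 0, 0, 0, 0.5], [0, 0, 0, 0, 0, 0, 0.5], [0, 0, -1, 0, 0, 0, 0.5], [0, 0, -3, 0, 0, 0, 0.5], [0, 0, -4, 0, 0, 0, 0.5], [0, 0, 0, 0, 0, 0, 0.5], [0, 0, 0, 0, 0, 0, 0.5]]}}

```text
time: 15.9
tcp_pos: [0.6362, 0.1133, 0.3654]
tcp_rot: [0.679, 0.734, 0.002, 0.001]
force: [0.3, 0.2, -0.7]
width: 0.5
finger_force: 0.0
```

```bash
python3 -c "
from look import *
look('4');go(.4589,-.0963,.270,.35)"
```

```text
turn [-8.000e-02 -1.000e-02 -1.564e+01] shift after turn cm [-13.63 -23.76   9.18] t 16.0 q [ 0.09  0.08  1.58 -0.    1.48  0.02] F [-1.04  0.21 -0.95]
```

View pics/look4.png

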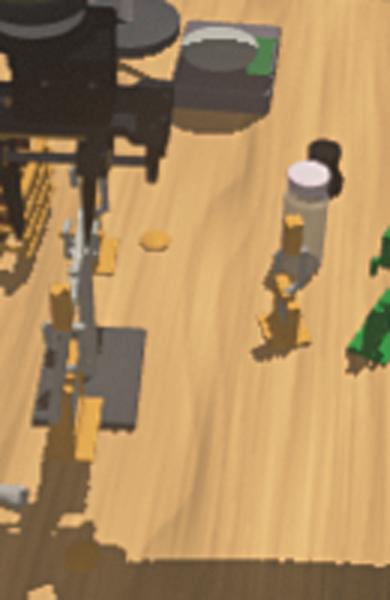

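The large frame hangs in the left middle notch (tab at crop (62,305)) and s1 is still hanging (foot at (107,255)). s2 is last.

Call:
{"name": "drive_tool", "arguments": {"deltas": [[0, 0, 0, 0, 0, -7.8, 0.45], [0, 0, 0, 0, 0, -7.8, 0.45], [-1.7, -3, 0, 0, 0, 0, 0.45], [-1.7, -3, 0, 0, 0, 0, 0.45], [-1.7, -3, 0, 0, 0, 0, 0.45], [-1.7, -3, 0, 0, 0, 0, 0.45], [-1.7, -3, 0, 0, 0, 0, 0.45], [-1.7, -3, 2, 0, 0, 0, 0.45], [-1.7, -3, 3, 0, 0, 0, 0.45], [-1.2, -2, 3, 0, 0, 0, 0.45], [-0.53, -0.76, 1, 0, 0, 0, 0.45], [0, 0, 0, 0, 0, 0, 0.45]]}}

```text
time: 17.2
tcp_pos: [0.4576, -0.0963, 0.2699]
tcp_rot: [0.574, 0.819, -0.001, -0.002]
force: [-0.7, 0.6, -0.1]
width: 0.449
finger_force: 0.0
```

```bash
python3 go.py .4589 -.0963 .1965 .35; python3 - <<'E'
from h import *
im={n:cv2.imread(f"pics/{n}2.png") for n in C}
for q in((.459,-.0965,.3),(.457,-.098,.2)):print(fit(0,q,im))
im={n:cv2.imread(f"pics/{n}4.png") for n in C}
P=[(box(-22,22,-36,36,0,6),0)]
E
```

```text
turn [-0.22 -0.19 -0.15] shift after turn cm [-0.04  0.12  7.34] t 17.2 q [-0.32 -0.28  2.07  0.    1.36 -0.67] F [-0.74  0.6  -0.13]
(array([ 0.45882017, -0.09732561,  0.36383886]), np.float64(0.9612686267060389), array([ 4.58819625e-01, -9.73400492e-02,  3.64855056e-01,  7.11258732e-05]))
(array([ 0.45910987, -0.09748126,  0.35081232]), np.float64(0.9795129236310567), array([ 4.59111166e-01, -9.74483025e-02,  3.50298673e-01,  2.40366798e-05]))
```

Call:
{"name": "drive_tool", "arguments": {"deltas": [[0, 0.1, 1.2, 0, 0, -0.3, 0.45], [0, 0, 2, 0, 0, 0, 0.45], [0, 0, 2, 0, 0, 0, 0.45], [0, 0, 2.1, 0, 0, 0, 0.45], [0, 0, 0, 0, 0, 0, 0.45], [0, 0, 0, 0, 0, 0, 0.3], [0, 0, 0, 0, 0, 0, 0.2], [0, 0, 0, 0, 0, 0, 0.1], [0, 0, 0, 0, 0, 0, 0.05], [0, 0, 0, 0, 0, 0, 0.05], [0, 0, 0, 0, 0, 0, 0.05]], "squeeze": 15}}

```text
time: 18.3
tcp_pos: [0.4606, -0.096, 0.2007]
tcp_rot: [0.571, 0.821, 0.0, 0.001]
force: [0.4, -0.4, 3.1]
width: 0.166
finger_force: 15.0
```

```bash
python3 go.py .4589 -.0963 .1965 .35
```

```text
turn [0.09 0.07 0.25] shift after turn cm [ 0.03 -0.17  0.42] t 18.3 q [-0.32 -0.21  2.13  0.    1.22 -0.67] F [ 0.36 -0.35  3.07]
```

Call:
{"name": "drive_tool", "arguments": {"deltas": [[0, 0, -1, 0, 0, 0, 0.05], [0, 0, -2, 0, 0, 0, 0.05], [0, 0, -3, 0, 0, 0, 0.05], [0, 0, -3, 0, 0, 0, 0.05], [0, 0, -3, 0, 0, 0, 0.05], [0, 0, -2.1, 0, 0, 0, 0.05], [0, 0, 0, 0, 0, 5.4, 0.05], [0, 0, 0, 0, 0, 5.4, 0.05], [0, 0, 0, 0, 0, 5, 0.05], [0, 0, 0, 0, 0, 0, 0.05]]}}

```text
time: 19.3
tcp_pos: [0.4597, -0.0958, 0.3407]
tcp_rot: [0.679, 0.734, -0.0, -0.0]
force: [0.1, -0.6, -1.3]
width: 0.171
finger_force: 15.0
```

```bash
python3 go.py .6065 -.1639 .3397 .078
```

```text
turn [-0.03 -0.01  0.05] shift after turn cm [-7.94 14.1   0.1 ] t 19.3 q [-0.32 -0.31  1.98 -0.    1.48 -0.4 ] F [ 0.12 -0.6  -1.35]
```

Call:
{"name": "drive_tool", "arguments": {"deltas": [[-1, 1.5, 0, 0, 0, 0, 0.05], [-1.5, 2.5, 0, 0, 0, 0, 0.05], [-1.5, 3, 0, 0, 0, 0, 0.05], [-1.5, 3, 0, 0, 0, 0, 0.05], [-1.4, 2.4, 0, 0, 0, 0, 0.05], [-1.04, 1.2, 0.1, 0, 0, 0, 0.05], [0, 0.5, 0, 0, 0, 0, 0.05], [0, 0, 0, 0, 0, 0, 0.05], [0, 0, 0, 0, 0, 0, 0.05]]}}

```text
time: 20.2
tcp_pos: [0.6063, -0.1634, 0.3397]
tcp_rot: [0.678, 0.735, -0.0, -0.0]
force: [-0.8, -0.0, -1.2]
width: 0.167
finger_force: 15.0
```

```bash
python3 - <<'E'
from look import *
X=(195,120,105,150);look('5',X)
s=manip.get_state();t=s["tcp_pos"];n="side";x,y=X[:2];k=4;im=cv2.imread("pics/side5.png");c=cv2.resize(im[y:y+150,x:x+105],None,fx=k,fy=k,interpolation=cv2.INTER_CUBIC);raw=c.copy()
for B,kk in parts(0):
    q=(proj(n,place(B,[t[0],t[1],.078,t[2]-.0707-.130]))-[x,y]+.5)*k-.5;cv2.polylines(c,[cv2.convexHull(q.round().astype(np.int32))],True,(255,0,0) if kk else (0,0,255),1)
q=(proj(n,barbox([.644,-.0005,.078,.196,-.12]))-[x,y]+.5)*k-.5;cv2.polylines(c,[cv2.convexHull(q.round().astype(np.int32))],True,(0,255,0),1)
cv2.imwrite("pics/look5b.png",cv2.resize(np.hstack([raw,c]),None,fx=.93,fy=.93));go(.6565,-.160,.3397,.078)
E
```

```text
turn [0.   0.   0.08] shift after turn cm [-0.05  5.04  0.03] t 20.3 q [-0.35  0.05  1.65  0.    1.44 -0.43] F [-0.2   0.08 -0.84]
```

View pics/look5b.png

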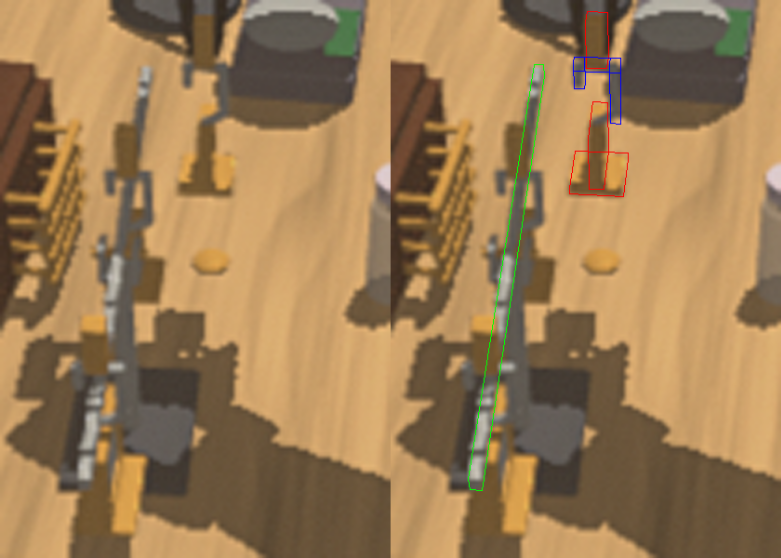

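The overlay of the bar at -0.12 rad and of the held frame both match. I'll insert it and lower it to level.

Call:
{"name": "drive_tool", "arguments": {"deltas": [[0, 1, 0, 0, 0, 0, 0.05], [0, 1.5, 0, 0, 0, 0, 0.05], [0, 1.5, 0, 0, 0, 0, 0.05], [0, 1.04, 0, 0, 0, 0, 0.05], [0, 0, 0, 0, 0, 0, 0.05], [0, 0, 0.8, 0, 0, 0, 0.05], [0, 0, 0.8, 0, 0, 0, 0.05], [0, 0, 0.6, 0, 0, 0, 0.05], [0, 0, 0.3, 0, 0, 0, 0.05], [0, 0, 0.3, 0, 0, 0, 0.05], [0, 0, 0.3, 0, 0, 0, 0.05], [0, 0, 0.3, 0, 0, 0, 0.05]]}}

```text
time: 21.5
tcp_pos: [0.6571, -0.1601, 0.306]
tcp_rot: [0.679, 0.734, 0.0, 0.0]
force: [-0.5, 0.3, -0.5]
width: 0.167
finger_force: 15.0
```

Call:
{"name": "drive_tool", "arguments": {"deltas": [[0, 0, 0.3, 0, 0, 0, 0.05], [0, 0, 0.2, 0, 0, 0, 0.05], [0, 0, 0.2, 0, 0, 0, 0.05], [0, 0, 0.2, 0, 0, 0, 0.05], [0, 0, 0.2, 0, 0, 0, 0.05], [0, 0, 0.1, 0, 0, 0, 0.05], [0, 0, 0, 0, 0, 0, 0.05], [0, 0, 0, 0, 0, 0, 0.05], [0, 0, 0, 0, 0, 0, 0.05], [0, 0, 0, 0, 0, 0, 0.05]]}}

```text
time: 22.5
tcp_pos: [0.657, -0.1598, 0.2937]
tcp_rot: [0.679, 0.734, 0.0, -0.0]
force: [-0.9, -0.2, -0.7]
width: 0.166
finger_force: 15.0
```

```bash
python3 go.py .6565 -.160 .2932 .078
```

```text
turn [-0.01 -0.01  0.04] shift after turn cm [-0.01 -0.05  0.05] t 22.5 q [-0.32  0.18  1.59  0.    1.38 -0.4 ] F [-0.93 -0.24 -0.72]
```

Call:
{"name": "drive_tool", "arguments": {"deltas": [[0, 0, 0, 0, 0, 0, 0.3], [0, 0, 0, 0, 0, 0, 0.5], [0, 0, 0, 0, 0, 0, 0.5], [0, 0, -1, 0, 0, 0, 0.5], [0, 0, -3, 0, 0, 0, 0.5], [0, 0, -4, 0, 0, 0, 0.5], [0, -4, -3, 0, 0, 0, 0.5], [0, -5, 0, 0, 0, 0, 0.5], [0, -5, 0, 0, 0, 0, 0.5], [0, -5, 0, 0, 0, 0, 0.5], [0, 0, 0, 0, 0, 0, 0.5], [0, 0, 0, 0, 0, 0, 0.5]]}}

```text
time: 23.7
tcp_pos: [0.4669, -0.1749, 0.405]
tcp_rot: [0.679, 0.734, 0.001, 0.001]
force: [0.3, 0.8, -0.6]
width: 0.5
finger_force: 0.0
```

Call:
{"name": "drive_tool", "arguments": {"deltas": [[0, 0, 0, 0, 0, 0, 0.5], [0, 0, 0, 0, 0, 0, 0.5], [0, 0, 0, 0, 0, 0, 0.5], [0, 0, 0, 0, 0, 0, 0.5], [0, 0, 0, 0, 0, 0, 0.5], [0, 0, 0, 0, 0, 0, 0.5], [0, 0, 0, 0, 0, 0, 0.5], [0, 0, 0, 0, 0, 0, 0.5]]}}

```text
time: 24.5
tcp_pos: [0.4676, -0.1749, 0.4036]
tcp_rot: [0.679, 0.734, -0.0, -0.0]
force: [-0.5, -0.3, -0.8]
width: 0.502
finger_force: 0.0
```

```bash
python3 - <<'E'
from look import *
X=(195,120,105,150);look('6',X)
n="side";x,y=X[:2];k=4;im=cv2.imread("pics/side6.png");c=cv2.resize(im[y:y+150,x:x+105],None,fx=k,fy=k,interpolation=cv2.INTER_CUBIC);raw=c.copy()
for l,px,py in((0,.6495,-.0703),(1,.635,.1142),(0,.6565,-.16)):
  for B,kk in parts(l):
    q=(proj(n,place(B,[px,py,.078,.196-(.128 if l else .104)]))-[x,y]+.5)*k-.5;cv2.polylines(c,[cv2.convexHull(q.round().astype(np.int32))],True,(255,0,0) if kk else (0,0,255),1)
q=(proj(n,barbox([.644,-.0005,.078,.196,0]))-[x,y]+.5)*k-.5;cv2.polylines(c,[cv2.convexHull(q.round().astype(np.int32))],True,(0,255,0),1)
cv2.imwrite("pics/look6b.png",cv2.resize(np.hstack([raw,c]),None,fx=.93,fy=.93));print(manip.get_state()["time"])
E
```

```text
24.6
```

View pics/look6b.png

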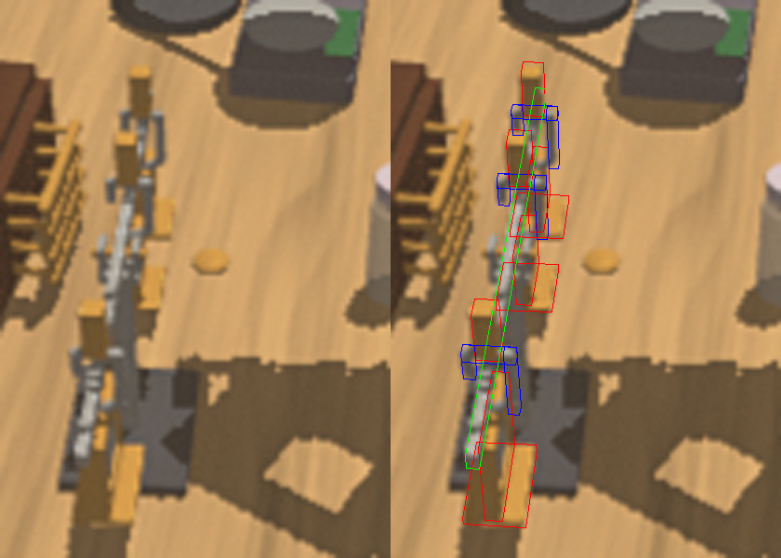

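All three frames hang in their notches and match the modelled level pose to about 1 px (around 2 mm, 0.01 rad). The arm is clear.

```bash
python3 -c "
from cell import manip
print(manip.close_job())"
```

```text
the job is handed in; nothing more can be done
None
```

I handed the job in at about 24.6 s: the small frames hang in the right inner and outer notches, the large one in the left middle, all released with the bar about level (roughly 0.01 rad in the last picture), though no verdict came back.

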